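# Set out a tin cap and hold the curing box open

## Robot

A 7-joint arm with a two-finger parallel gripper is mounted at the origin on the work surface. World frame = base frame: x ahead of the robot, y to its left, z up, the work surface at z = 0. Lengths are in mm, angles in rad, forces in N, time in s.
With the tool pointing down it reaches from about 400 to 925 mm from the base axis. Payload 5.6 kg.
Tool frame: the origin (TCP) lies at the very end of the fingers, on their centre line; the grasp point (between the pads) lies 19 mm behind it; z points along the fingers, y is the direction in which the jaws open and shut (so a half turn about z gives the same grasp; the last joint's range is limited). The gripper opens to 85 mm and grips with 20 to 120 N. Pads are 22 mm wide; open, the fingers measure 114 mm over their backs; the gripper's body (76 mm by 85 mm) begins 54 mm behind the grasp point. The pads swing forward as they close: fully open they stand 13 mm farther back than shut.
Start: joints at [1.243, 0.468, -0.012, 1.603, 0.006, 1.071, -0.056], TCP at [182.586, -623.836, 231.29] pointing down, gripper open.
Joint ranges: [-2.53, 2.53], [-0.31, 2.02], [-1.57, 1.55], [0.28, 2.44], [-1.29, 4.43], [0.15, 1.84], [-2.92, 2.92]. Speed limits (rad/s): [2.57, 2.57, 3.14, 3.14, 3.14, 3.14, 3.14].

## Interface

Orientations are given as a 3x3 rotation matrix whose columns are the frame's x, y, z axes.
In Python, from cell import robot gives the robot as it stands. The module is installed in compiled form; this text tells all that it offers.
- The arm moves only by the tool move_arm, never from a script. Its arguments are lists of equal length, an entry for each row: "hand": the finger opening in mm, from 0 to 85.4; "slide": the shift along the tool's x, y, z in mm, a list of three; "turn": the turn about the tool's z in degrees. A call has 1 to 10 rows; each row is the pose to reach, as a shift and turn from the pose commanded when the call began, along the tool's axes at that moment; what a row does not reach only later rows make up. A row lasts 1/12 s, in which the tool goes at most 41.7 mm and 7.16 degrees, less where a joint would pass 70% of its speed; a pose out of reach is approached as far as the arm can. A call with a gripper value outside its range is refused whole. The fingers move at their own pace and stop on an object; "squeeze" is the grip in N (left out, the last holds). Time passes only in rows, so rows that repeat a pose let the fingers close. It gives the time, the measured TCP pose, the force and the opening at its end, in the units of the state.
- robot.get_state(): the state, without advancing time (a new reading comes with each control period).
- robot.get_image(name): name is "scene" or "top"; returns the picture (420x560x3 uint8, red, green, blue); there is no depth.
- robot.calibration(name): a dict with "vfov" (degrees; the focal length in pixels is half the picture's height over the tangent of half this angle, whatever the lens; pixels are square), "cx", "cy" (the principal point, pixels), "k1" (the pictures are not rectified: a ray, as slopes to the right and down, at radius r is drawn at 1 + k1 r^2 times it, then the intrinsics apply), "pose" (4x4, takes a point from camera to world coordinates). Camera axes: x right, y up, looking along -z (the intrinsics and any distortion apply to the point x, -y, -z); pixel columns grow to the right and rows downward; lengths in mm; the calibration is good to about 2 mm. A picture is of the moment at which its call begins. calibration takes no time and is no camera call.
- robot.sign_off(): hands the job in, once; it reports no verdict.
The state is a dict: "t": time; "joint_positions": joint angles; "qvel": joint speeds; "joint_efforts": joint torques, N m; "tool_pos": TCP position; "orientation": TCP orientation; "ft_force": force on the tool from outside, world axes, zero at the start; "torque": the same for the moment, N m; "grip_width": finger opening in mm.
Only numpy, scipy, OpenCV 4.12 (cv2) and the standard library are available. Lean on these libraries where they do the work, as an engineer would, in place of code of your own. Each camera call takes 0.05 s, during which the arm holds its last target.

## Task

Put the small metal cap that lies dome up (not its twin lying hollow side up) into the round pocket of the wooden block, rim down and fully seated, and let go of it. Then lift the lid of the curing box by its handle to 45 degrees and keep holding it there with the fingers, so that I can varnish the cap and lay it in from my side; the lid falls shut by itself, so your program finishes while still holding it. Leave everything else on the table where it is.

Things in the scene. Friction and masses are not known exactly. Their poses are not given: they have to be found in the camera images.
- cap: the cap to place: plain aluminium, round, 50 mm outside diameter, 22 mm tall, 3 mm wall, about 40 g, hollow below, domed (rounded edge) top; its side is vertical from the rim up to 17 mm. It starts lying dome up on the table. Origin: centre of the rim plane (its underside), z up through the dome
- spare: an identical cap that lies hollow side up, dome on the table; leave it. Origin: centre of its underside, z up
- nest: the wooden block, 85 x 85 mm, 20 mm tall, fixed to the table, with one round pocket in the middle of its top. Origin: centre of its underside, z up
- nest_hole0 (a point): centre of the pocket's mouth, on the block's top face, 20 mm above the table; the pocket is 54 mm across and 8 mm deep with a flat floor, so a seated cap's rim is 8 mm below this point and 14 mm of it stands out
- curer: the curing box: grey open-topped box 170 mm (its x) by 220 mm (its y) by 100 mm tall, fixed to the table, with a lid (aluminium frame, amber window) hinged on its -x upper edge, the edge nearest the robot. Origin: centre of its underside; x points from the hinge edge to the free edge, z up
- lid (a joint): opening angle of the lid, rad: 0 shut (as it starts), growing as its far edge rises and swings back towards the robot; stop at 1.2. It weighs 0.3 to 0.7 kg (centre about 90 mm from the hinge) with an almost frictionless hinge, and falls shut from any angle when let go
- lid_hinge (a point): middle of the lid's hinge line, 100 mm above the table; the line runs along the box's y. The lid panel is 170 x 220 x 8 mm, resting on the box rim when shut. The frame of this point turns with the lid (x along the panel to its free edge, z out of its upper face)
- lid_handle (a point): middle of the lid's handle, a straight round steel bar 12 mm thick and 120 mm long, parallel to the hinge line, on a post at each end; when shut its axis is 155 mm beyond the hinge (towards the free edge) and 50 mm above the hinge, which leaves 36 mm clear between bar and panel. Frame turns with the lid
- jar: bystander: jar with white cap, 60 mm across, 75 mm tall; origin under its centre
- cup: bystander: white ceramic cup, 72 mm across, 85 mm tall; origin under its centre
- brush: bystander: brush lying on the table at the far side; origin under its middle
- blank: bystander: small terracotta-coloured disc, 36 mm across, 9 mm tall; origin under its centre
- tape: bystander: cardboard ring, 52 mm across, 20 mm tall; origin under its centre
- mallet: bystander: hammer lying at the left of the box; origin under its middle
- bottle: bystander: bottle with black cap, 56 mm across, 150 mm tall; origin under its centre
Things that resemble listed ones, but are neither listed nor needed, are in the scene too. What is shaped like the cap but pink or red is not meant. Of the things that look like the nest, take the one that is farthest to the robot's left at the start.

How it is judged (in metres and radians):
On the way, in this order (a step that is already met when the one before it is completed fails the run):
1. the cap is seated rim down in the pocket and let go (horizontal distance between cap and nest_hole0 below 0.006 m and z of cap in the frame of nest_hole0 below -0.0055 m and angle between cap's own z axis and vertical below 0.12 rad and linear speed of cap below 0.03 m/s and contact force between cap and the fingers below 0.1 N), for 0.2 s.
2. the lid is held open at 45 degrees by the fingers (value of joint lid between 0.698 and 0.873 rad and velocity of joint lid between -0.06 and 0.06 rad/s and contact force between lid and the fingers above 0.5 N), for 0.2 s.
At the end, for the whole second after the job is handed in: the cap sits rim down in the pocket (within 6 mm of its centre, rim at least 5.5 mm below the mouth, tilted under 7 degrees), released and at rest; the lid stands still at 45 degrees, give or take 5, carried by the fingers alone (touching with more than 0.5 N, no loose thing against it) (all of step 1 and all of step 2 and contact force between lid and cap below 0.1 N and contact force between lid and spare below 0.1 N and contact force between lid and jar below 0.1 N and contact force between lid and cup below 0.1 N and contact force between lid and brush below 0.1 N and contact force between lid and blank below 0.1 N and contact force between lid and tape below 0.1 N and contact force between lid and mallet below 0.1 N and contact force between lid and bottle below 0.1 N); the arm keeps its last pose, push and grip.
It fails at once if the spare cap or a bystander is moved more than 30 mm (distance of any of spare, jar, cup, brush, blank, tape, mallet, bottle from where it was at the start of the episode above 0.03 m).
It also fails if it takes over 54 s, if anything falls off the work surface, if the arm or the gripper's body presses on something with over 40 N, if the wrist force passes 120 N, or if a joint passes its speed limit or range.

## Working session

There is one attempt and no reset: what is moved stays moved. The work goes in short steps, Python scripts to look and compute and a tool call to move; the robot and the scene stay as the last step left them, time stands still between calls to the robot, and variables do not carry over. Pictures are saved under pics/ and viewed, and the job is handed in when it is done.

Besides the shell and the picture viewer there is one more tool, called as name(argument=value, ...), one argument or row to a line, values as JSON. move_arm: Moves the arm, as the interface text tells. Its arguments: {"type":"object","properties":{"hand":{"type":"array"},"slide":{"type":"array"},"turn":{"type":"array"},"squeeze":{"type":"number"}},"required":["hand","slide","turn"]}

```bash
mkdir -p pics; ls; python3 - <<'E'
from cell import robot
import cv2
s=robot.get_state()
print(s['t'],s['tool_pos'],s['orientation'],s['grip_width'])
for n in('scene','top'):
    c=robot.calibration(n);print(n,c)
    cv2.imwrite(f'pics/{n}0.png',robot.get_image(n)[:,:,::-1])
E
```

```text
pics
0.0 [ 182.36974622 -623.29589209  230.31171936] [[ 9.59732949e-01  2.80913176e-01 -6.73685296e-04]
 [ 2.80913933e-01 -9.59731463e-01  1.69766132e-03]
 [-1.69661540e-04 -1.81854909e-03 -9.99998332e-01]] 85.51129376274325
scene {'vfov': 54.268217063632086, 'cx': 284.8010293254005, 'cy': 209.72764285981685, 'k1': -0.08371829279086045, 'pose': array([[ 7.79181587e-01, -3.59301573e-01,  5.13593647e-01,
         1.07112706e+03],
       [ 6.26793632e-01,  4.49797149e-01, -6.36248589e-01,
        -6.92914714e+02],
       [-2.40783916e-03,  8.17670413e-01,  5.75681594e-01,
         7.52181812e+02],
       [ 0.00000000e+00,  0.00000000e+00,  0.00000000e+00,
         1.00000000e+00]])}
top {'vfov': 44.46610319444788, 'cx': 282.8887928861395, 'cy': 211.2857272505182, 'k1': 0.016869037231060514, 'pose': array([[-1.54112807e-02,  9.96438143e-01, -8.29066918e-02,
         3.89903630e+02],
       [-9.99866920e-01, -1.49142401e-02,  6.61119214e-03,
         4.08504144e+01],
       [ 5.35115371e-03,  8.29975455e-02,  9.96535385e-01,
         1.65949110e+03],
       [ 0.00000000e+00,  0.00000000e+00,  0.00000000e+00,
         1.00000000e+00]])}
```

View pics/scene0.png

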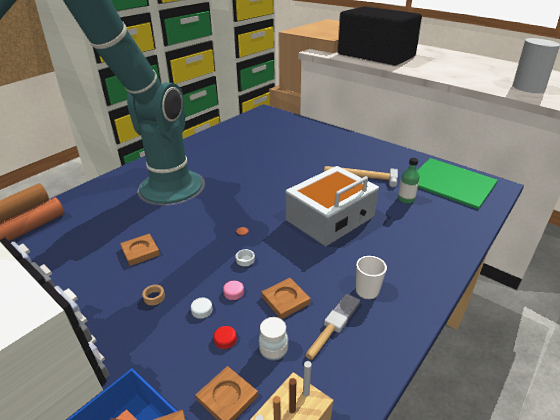

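View pics/top0.png

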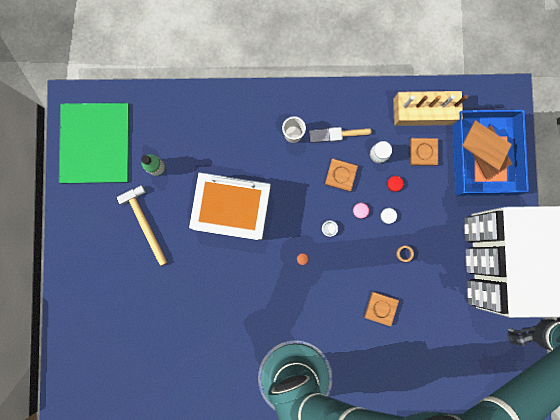

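```bash
python3 - <<'E'
import cv2
a=cv2.imread('pics/top0.png')
cv2.imwrite('pics/top0z.png',cv2.resize(a[60:260,130:390],None,fx=3,fy=3,interpolation=cv2.INTER_CUBIC)[:600])
E
```

```text
(no output)
```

View pics/top0z.png

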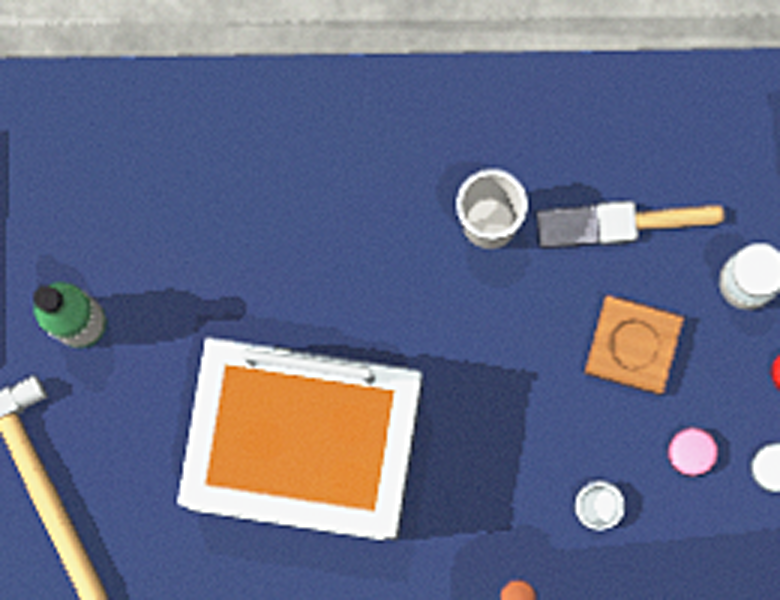

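```bash
cat > h.py <<'E'
import numpy as np,cv2
from cell import robot
def cam(n):
    c=robot.calibration(n);f=210/np.tan(np.radians(c['vfov']/2))
    return c,f
def ray(n,uv):
    c,f=cam(n);uv=np.atleast_2d(np.float64(uv))
    d=(uv-[c['cx'],c['cy']])/f
    s=d.copy()
    for _ in range(20): s=d/(1+c['k1']*(s**2).sum(1,keepdims=True))
    v=np.c_[s[:,0],-s[:,1],-np.ones(len(s))]@c['pose'][:3,:3].T
    return c['pose'][:3,3],v
def onz(n,uv,z):
    o,v=ray(n,uv);return o+v*((z-o[2])/v[:,2])[:,None]
def proj(n,P):
    c,f=cam(n);P=np.atleast_2d(np.float64(P));q=(P-c['pose'][:3,3])@c['pose'][:3,:3]
    s=np.c_[q[:,0]/-q[:,2],-q[:,1]/-q[:,2]];s=s*(1+c['k1']*(s**2).sum(1,keepdims=True))
    return s*f+[c['cx'],c['cy']]
def blob(m,near):
    m=cv2.morphologyEx(m.astype(np.uint8),cv2.MORPH_CLOSE,np.ones((3,3)))
    cs,_=cv2.findContours(m,cv2.RETR_EXTERNAL,cv2.CHAIN_APPROX_NONE)
    cs=[c for c in cs if cv2.contourArea(c)>20]
    return min(cs,key=lambda c:np.hypot(*(c[:,0].mean(0)-near)))
E
python3 - <<'E'
from h import *
I={n:cv2.imread(f'pics/{n}0.png') for n in('top','scene')}
def cen(c):
    M=cv2.moments(c);return M['m10']/M['m00'],M['m01']/M['m00']
for n,pc,ps,pn in(('top',(389,215),(330,228),(342,175)),('scene',(202,308),(245,257),(286,298))):
    hsv=cv2.cvtColor(I[n],cv2.COLOR_BGR2HSV).astype(int);H,S,V=hsv[...,0],hsv[...,1],hsv[...,2]
    nb=(S<90)&(V>90)
    for nm,p in(('cap',pc),('spare',ps)):
        c=blob(nb,p);print(n,nm,cv2.contourArea(c),cv2.boundingRect(c),cen(c),onz(n,cen(c),11)[0].round(1))
    w=(H>3)&(H<25)&(S>90)&(V>40)
    c=blob(w,pn);hl=cv2.convexHull(c)
    print(n,'nest',cv2.contourArea(c),cen(hl),onz(n,cen(hl),10)[0].round(1),cv2.minAreaRect(c))
    if n=='top':
        wb=((S<60)&(V>200))|((H>3)&(H<20)&(S>100))
        c=blob(wb,(230,206));r=cv2.minAreaRect(c);print(r);b=cv2.boxPoints(r);print(b,onz(n,b,108).round(1))
        c=blob((H>3)&(H<20)&(S>120)&(V>100),(230,206));b=cv2.boxPoints(cv2.minAreaRect(c));print('amber',b,onz(n,b,108).round(1))
g=cv2.resize(I['scene'][150:330,180:400],None,fx=3.5,fy=3.3,interpolation=cv2.INTER_CUBIC);cv2.imwrite('pics/s0z.png',g)
g=cv2.resize(I['top'][130:260,180:310],None,fx=4.6,fy=4.6,interpolation=cv2.INTER_CUBIC);cv2.imwrite('pics/t0z.png',g)
g=cv2.resize(I['top'][150:240,310:420],None,fx=6,fy=6,interpolation=cv2.INTER_CUBIC);cv2.imwrite('pics/t0n.png',g)
E
```

```text
top cap 203.0 (380, 207, 18, 17) (388.29802955665025, 215.367816091954) [ 508.8 -309.2   11. ]
top spare 202.5 (321, 220, 17, 17) (329.41893004115224, 228.01069958847737) [ 470.9 -118.7   11. ]
top nest 677.0 (340.9251986909771, 174.4310425432445) [ 644.2 -160.1   10. ] ((340.96990966796875, 174.4083251953125), (26.92497444152832, 27.032033920288086), 15.5241117477417)
((229.1922149658203, 206.20840454101562), (73.37430572509766, 57.22813415527344), 9.162346839904785)
[[188.41685 228.61562]
 [197.52943 172.11763]
 [269.9676  183.8012 ]
 [260.85498 240.29918]] [[470.8 316.4 108. ]
 [642.6 288.6 108. ]
 [603.5  68.6 108. ]
 [432.2  98.3 108. ]]
amber [[198.23724 220.90356]
 [204.44748 180.98071]
 [260.8385  189.75266]
 [254.62827 229.6755 ]] [[493.6 286.8 108. ]
 [615.  267.7 108. ]
 [585.7  96.6 108. ]
 [464.5 116.8 108. ]]
scene cap 361.0 (190, 297, 23, 22) (201.07479224376732, 307.4113573407202) [ 506.6 -309.8   11. ]
scene spare 260.0 (235, 249, 20, 18) (244.76410256410256, 257.2173076923077) [ 465.1 -115.1   11. ]
scene nest 1123.0 (285.41684853775644, 297.7174450749309) [ 641.8 -159.7   10. ] ((285.807373046875, 297.1422119140625), (33.390174865722656, 40.97576904296875), 61.69924545288086)
```

View pics/s0z.png

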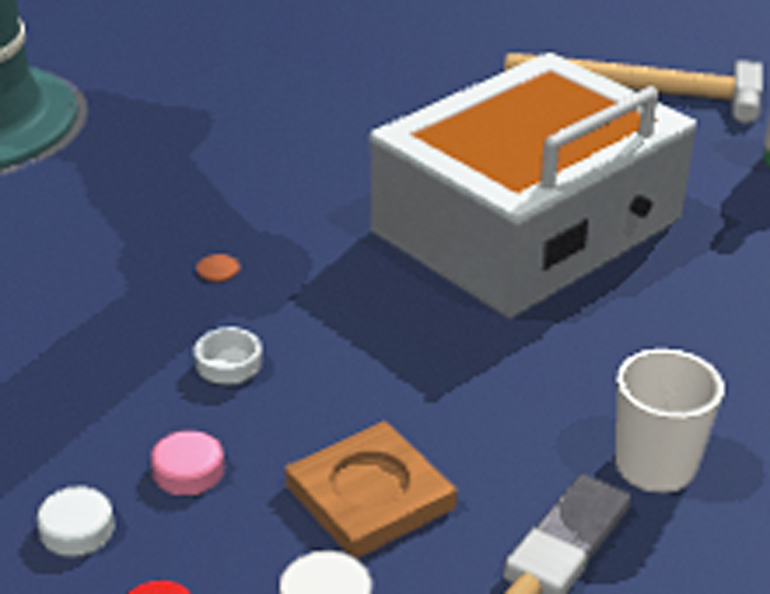

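View pics/t0z.png

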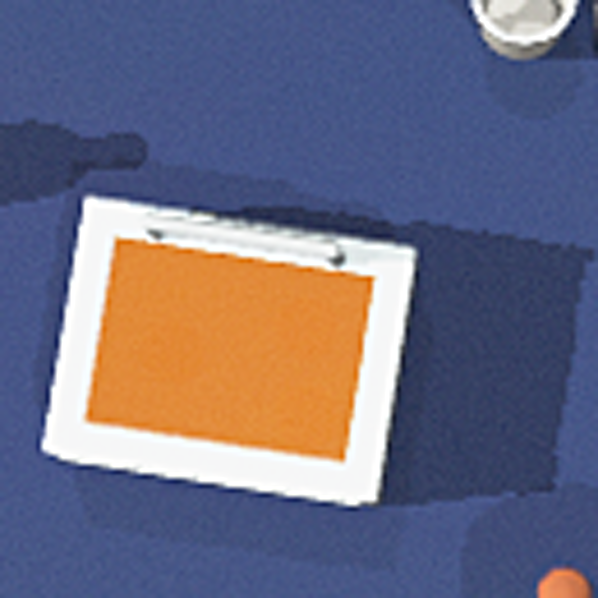

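View pics/t0n.png

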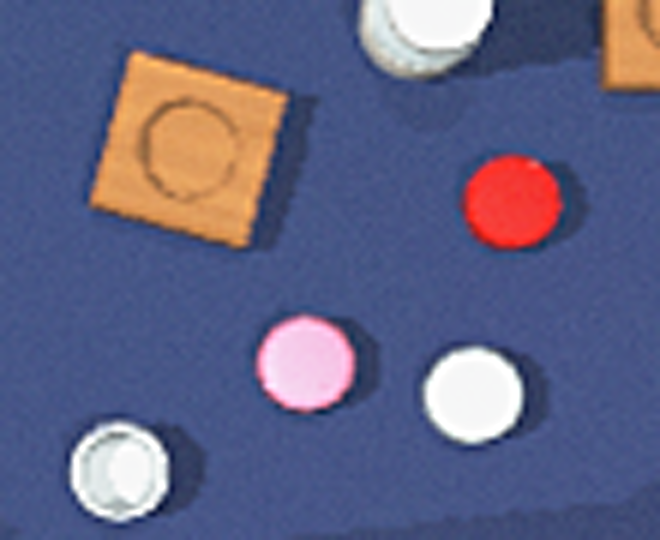

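```bash
python3 - <<'E'
from h import *
print(proj('top',[[182.6,-623.8,231],[507.7,-309.5,20],[300,-500,231]]).round(0))
print(onz('top',[(467,215),(467,313)],0).round(0))
for z in(200,250,270,300):print(z,onz('top',[(508,318),(500,208)],z).round(0), proj('scene',onz('top',[(508,318),(500,208)],z)).round(0))
a=cv2.imread('pics/top0.png')
cv2.imwrite('pics/shelf.png',cv2.resize(a[190:370,440:560],None,fx=3.3,fy=3.3))
E
```

```text
[[524. 327.]
 [389. 215.]
 [477. 284.]]
[[ 507. -566.    0.]
 [ 194. -552.    0.]]
200 [[ 202. -594.  200.]
 [ 511. -588.  200.]] [[ -5. 255.]
 [ 67. 329.]]
250 [[ 209. -572.  250.]
 [ 507. -566.  250.]] [[ -3. 232.]
 [ 68. 301.]]
270 [[ 211. -564.  270.]
 [ 506. -558.  270.]] [[ -2. 223.]
 [ 69. 289.]]
300 [[ 215. -551.  300.]
 [ 503. -545.  300.]] [[ -1. 209.]
 [ 70. 271.]]
```

View pics/shelf.png

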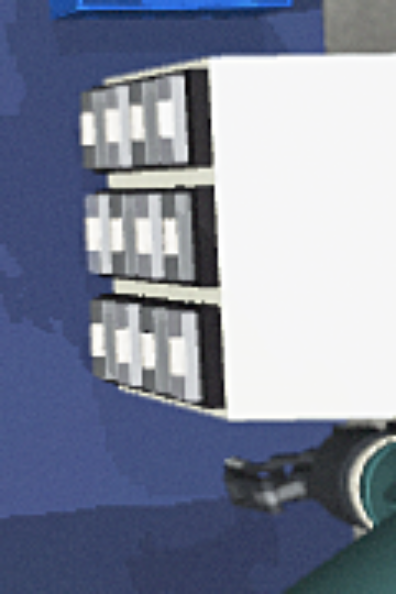

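move_arm(
  hand=[85,85,85,85,85,85,85,85,85,85],
  slide=[
    [9,-40,0],
    [18,-80,0],
    [27,-120,0],
    [50,-155,0],
    [74,-190,0],
    [110,-193,0],
    [150,-195,0],
    [190,-198,0],
    [230,-200,0],
    [270,-202,0],
  ],
  turn=[0,0,0,0,0,0,0,0,0,0],
)

```text
t: 0.93
tool_pos: [386.3, -353.1, 231.3]
orientation: [[0.96, 0.281, -0.0], [0.281, -0.96, -0.0], [-0.0, 0.0, -1.0]]
ft_force: [-1.2, -1.4, -0.1]
grip_width: 85.0
```

move_arm(
  hand=[85,85,85,85,85,85,85,85],
  slide=[
    [35,-2,0],
    [70,-4,10],
    [105,-6,30],
    [130,-8.3,60],
    [130.3,-8.3,100],
    [130.3,-8.3,140],
    [130.3,-8.3,170],
    [130.3,-8.3,170],
  ],
  turn=[-7,-14,-21,-28,-28.7,-28.7,-28.7,-28.7],
)

```text
t: 1.6
tool_pos: [503.0, -307.0, 54.4]
orientation: [[0.707, 0.707, -0.011], [0.708, -0.707, 0.007], [-0.003, -0.013, -1.0]]
ft_force: [-0.8, -0.4, -0.1]
grip_width: 85.1
```

```bash
python3 - <<'E'
from h import *
for n,c in(('top',(310,150,110,90)),('scene',(130,200,180,160))):
    a=robot.get_image(n)[:,:,::-1];cv2.imwrite(f'pics/{n}1.png',a)
    x,y,w,h=c;cv2.imwrite(f'pics/{n}1z.png',cv2.resize(a[y:y+h,x:x+w],None,fx=600/h*.9,fy=600/h*.9,interpolation=cv2.INTER_CUBIC))
s=robot.get_state();print(s['t'],s['tool_pos'],s['orientation'].round(3))
E
```

```text
1.7 [ 507.26101332 -309.1546654    60.69002206] [[ 0.707  0.707 -0.002]
 [ 0.707 -0.707  0.001]
 [-0.    -0.002 -1.   ]]
```

View pics/scene1z.png

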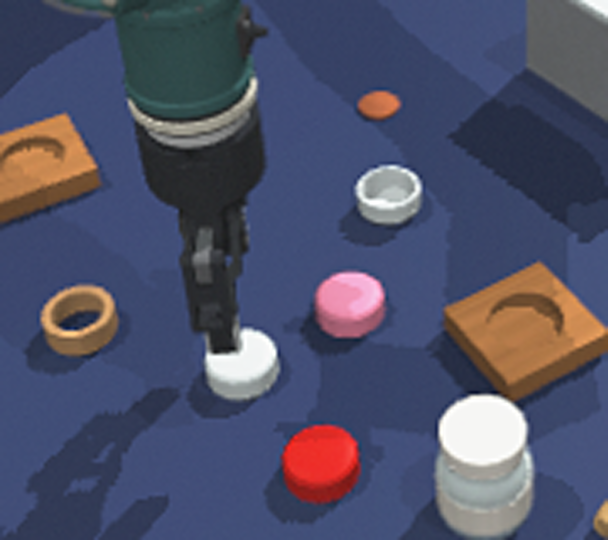

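View pics/top1z.png

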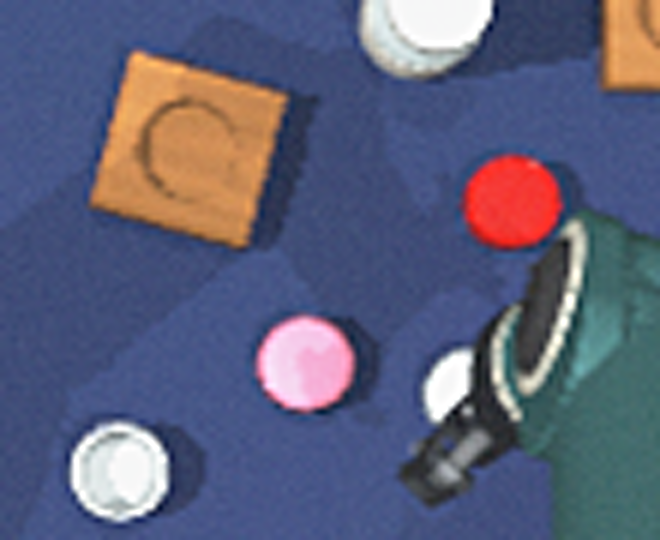

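```bash
python3 - <<'E'
from h import *
for o in (43,50,57):
  for z in (60,67,73):print(o,z,proj('scene',[507.4+.707*o,-309.3-.707*o,z])[0].round(1), proj('top',[507.4-.707*o,-309.3+.707*o,z])[0].round(1))
a=cv2.imread('pics/scene1.png');cv2.imwrite('pics/f1.png',cv2.resize(a[250:330,160:240],None,fx=7,fy=7,interpolation=cv2.INTER_NEAREST))
E
```

```text
43 60 [197.6 307.3] [382.2 224.5]
43 67 [197.2 305.1] [382.7 224.4]
43 73 [196.9 303.3] [383.1 224.3]
50 60 [197.4 309.7] [380.7 226.1]
50 67 [197.  307.6] [381.1 226. ]
50 73 [196.7 305.7] [381.5 225.9]
57 60 [197.3 312.2] [379.1 227.7]
57 67 [196.8 310. ] [379.6 227.6]
57 73 [196.5 308.2] [380.  227.5]
```

View pics/f1.png

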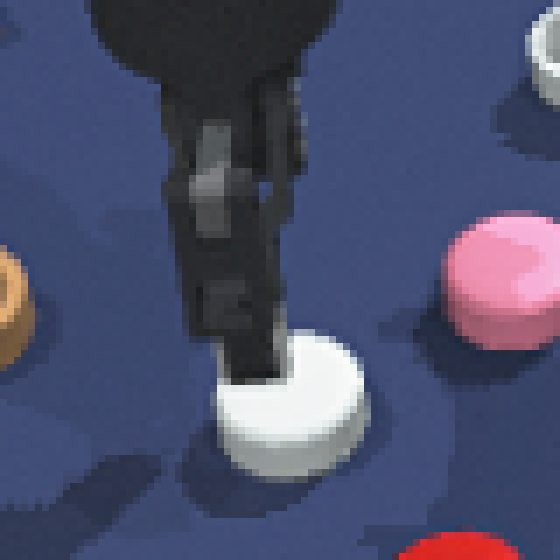

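move_arm(
  hand=[85,85,85,85,45,45,45,45,45,45],
  slide=[
    [0,0,35],
    [0,0,57],
    [0,0,57],
    [0,0,57],
    [0,0,57],
    [0,0,57],
    [0,0,57],
    [0,0,57],
    [0,0,57],
    [0,0,57],
  ],
  turn=[0,0,0,0,0,0,0,0,0,0],
  squeeze=40,
)

```text
t: 2.53
tool_pos: [508.9, -310.4, 6.6]
orientation: [[0.707, 0.707, 0.002], [0.707, -0.707, -0.002], [0.0, 0.003, -1.0]]
ft_force: [-1.8, 0.5, 8.5]
grip_width: 46.2
```

```bash
python3 - <<'E'
from h import *
a=robot.get_image('scene')[:,:,::-1];cv2.imwrite('pics/f2.png',cv2.resize(a[250:330,160:240],None,fx=7,fy=7,interpolation=cv2.INTER_NEAREST))
s=robot.get_state();print(s['t'],s['tool_pos'],s['ft_force'],s['grip_width'])
E
```

```text
2.5833 [ 508.8821065  -310.31530607    6.5609856 ] [-2.60800034  1.00830931  8.41606541] 46.05123251609054
```

View pics/f2.png

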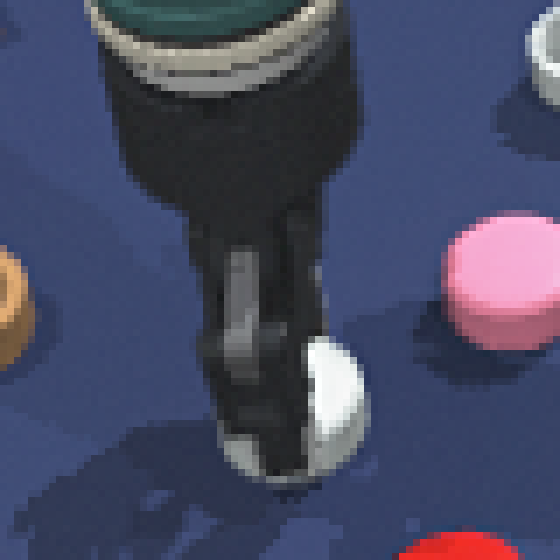

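```bash
python3 - <<'E'
from h import *
for o in (25,32):
  for z in (0,5,10,15):print(o,z,proj('scene',[508.9+.707*o,-310.4-.707*o,z])[0].round(1))
E
```

```text
25 0 [201.6 319.4]
25 5 [201.3 318. ]
25 10 [201.  316.5]
25 15 [200.7 315.1]
32 0 [201.4 321.7]
32 5 [201.1 320.3]
32 10 [200.8 318.9]
32 15 [200.6 317.5]
```

move_arm(
  hand=[58,58,58,58],
  slide=[
    [0,0,0],
    [0,0,0],
    [0,0,0],
    [0,0,0],
  ],
  turn=[0,0,0,0],
)

```text
t: 2.92
tool_pos: [507.6, -309.6, 4.3]
orientation: [[0.707, 0.707, -0.0], [0.707, -0.707, -0.0], [-0.0, -0.0, -1.0]]
ft_force: [-0.6, 0.3, -1.1]
grip_width: 58.4
```

```bash
python3 - <<'E'
from h import *
a=robot.get_image('scene')[:,:,::-1];cv2.imwrite('pics/f3.png',cv2.resize(a[250:330,160:240],None,fx=7,fy=7,interpolation=cv2.INTER_NEAREST))
s=robot.get_state();print(s['t'],s['tool_pos'],s['ft_force'],s['grip_width'])
p=s['tool_pos']
for o in (29,36):
  for z in (5,10,15,20):print(o,z,proj('scene',[p[0]+.707*o,p[1]-.707*o,z])[0].round(1))
E
```

```text
2.9667 [ 507.6016458  -309.55240229    4.22745384] [-0.41069091 -0.49083093 -0.39046003] 58.068404358243505
29 5 [201.1 318.8]
29 10 [200.8 317.4]
29 15 [200.5 316. ]
29 20 [200.3 314.5]
36 5 [200.9 321.2]
36 10 [200.7 319.8]
36 15 [200.4 318.3]
36 20 [200.1 316.9]
```

View pics/f3.png

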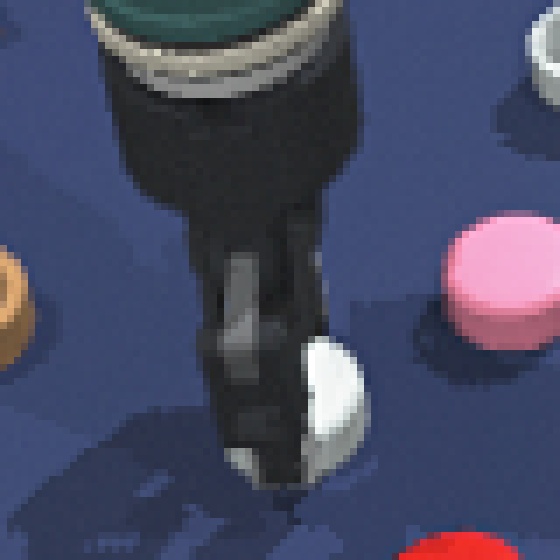

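move_arm(
  hand=[58,58,45,45,45,45,45],
  slide=[
    [0,0,4],
    [0,0,4],
    [0,0,4],
    [0,0,4],
    [0,0,4],
    [0,0,4],
    [0,0,4],
  ],
  turn=[0,0,0,0,0,0,0],
  squeeze=30,
)

```text
t: 3.55
tool_pos: [507.6, -309.6, 0.2]
orientation: [[0.707, 0.707, -0.0], [0.707, -0.707, 0.0], [-0.0, -0.0, -1.0]]
ft_force: [0.5, 0.3, -0.5]
grip_width: 47.2
```

```bash
python3 - <<'E'
from h import *
a=robot.get_image('scene')[:,:,::-1];cv2.imwrite('pics/f4.png',cv2.resize(a[250:330,160:240],None,fx=7,fy=7,interpolation=cv2.INTER_NEAREST))
s=robot.get_state();print(s['t'],s['tool_pos'],s['ft_force'],s['grip_width'])
E
```

```text
3.6 [ 5.07644693e+02 -3.09586392e+02  1.94092278e-01] [ 0.69841911 -0.03412269 -0.95997327] 46.7581111081599
```

View pics/f4.png

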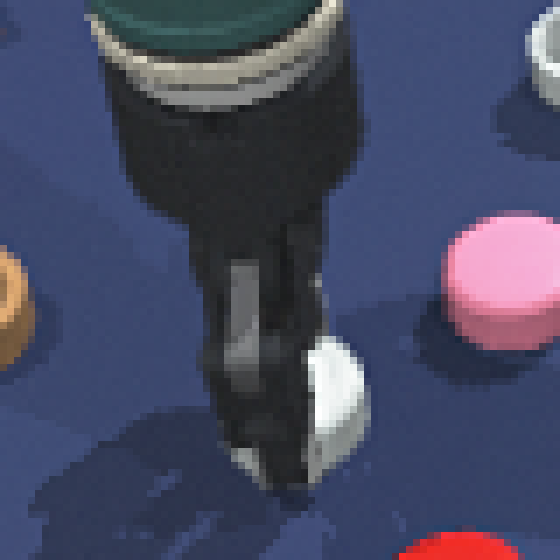

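move_arm(
  hand=[42,42,42,42,42],
  slide=[
    [0,0,0],
    [0,0,-20],
    [0,0,-60],
    [0,0,-60],
    [0,0,-60],
  ],
  turn=[0,0,0,0,0],
  squeeze=40,
)

```text
t: 4.02
tool_pos: [509.4, -310.5, 62.7]
orientation: [[0.707, 0.707, 0.004], [0.707, -0.707, -0.003], [0.001, 0.005, -1.0]]
ft_force: [-0.1, 0.7, -1.7]
grip_width: 46.4
```

```bash
python3 - <<'E'
from h import *
a=robot.get_image('scene')[:,:,::-1];cv2.imwrite('pics/scene5.png',a);cv2.imwrite('pics/f5.png',cv2.resize(a[230:310,160:240],None,fx=7,fy=7,interpolation=cv2.INTER_NEAREST))
s=robot.get_state();print(s['t'],s['tool_pos'],s['ft_force'],s['grip_width'])
E
```

```text
4.0667 [ 508.05502601 -309.93917284   61.05576087] [-0.14602467 -0.11987712 -1.21408994] 46.84555653339582
```

View pics/f5.png

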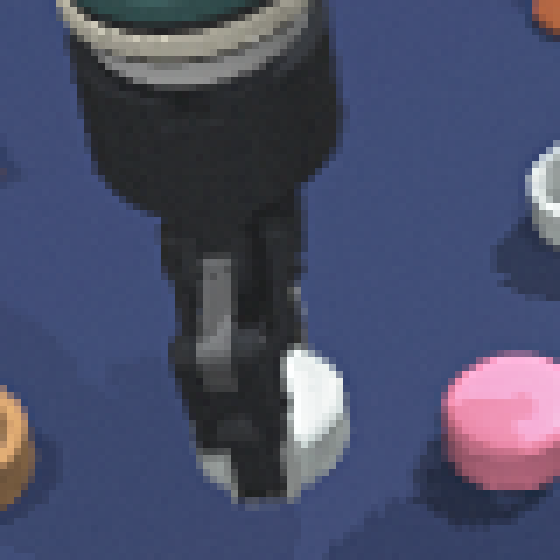

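move_arm(
  hand=[42,42,42,42,42,42,42,42,42],
  slide=[
    [20,-1,0],
    [55,-3,0],
    [95,-5,0],
    [135,-7,0],
    [170,-9,0],
    [195,-10,0],
    [201.4,-10.1,10],
    [201.4,-10.1,30],
    [201.4,-10.1,30],
  ],
  turn=[0,0,0,0,0,0,0,0,0],
)

```text
t: 4.82
tool_pos: [639.3, -159.0, 25.1]
orientation: [[0.706, 0.708, -0.009], [0.708, -0.706, 0.001], [-0.005, -0.007, -1.0]]
ft_force: [-2.2, -0.2, -2.2]
grip_width: 46.6
```

```bash
python3 - <<'E'
from h import *
for n,c in(('top',(310,150,60,60)),('scene',(235,245,100,90))):
    a=robot.get_image(n)[:,:,::-1];cv2.imwrite(f'pics/{n}6.png',a)
    x,y,w,h=c;cv2.imwrite(f'pics/{n}6z.png',cv2.resize(a[y:y+h,x:x+w],None,fx=600/h*.98,fy=600/h*.98,interpolation=cv2.INTER_NEAREST))
s=robot.get_state();print(s['t'],s['tool_pos'],s['ft_force'],s['grip_width'])
E
```

```text
4.9167 [ 640.78541171 -160.72983588   28.16245225] [-0.27052447 -0.51657477 -0.48908773] 46.66782294251595
```

View pics/scene6z.png

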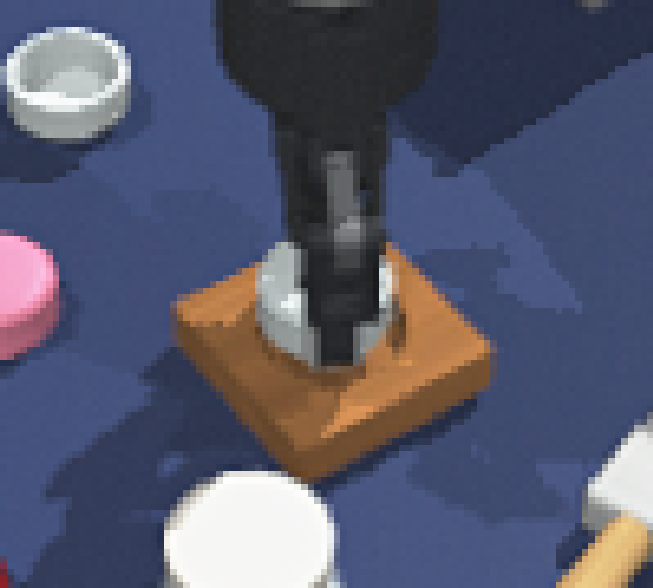

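View pics/top6z.png

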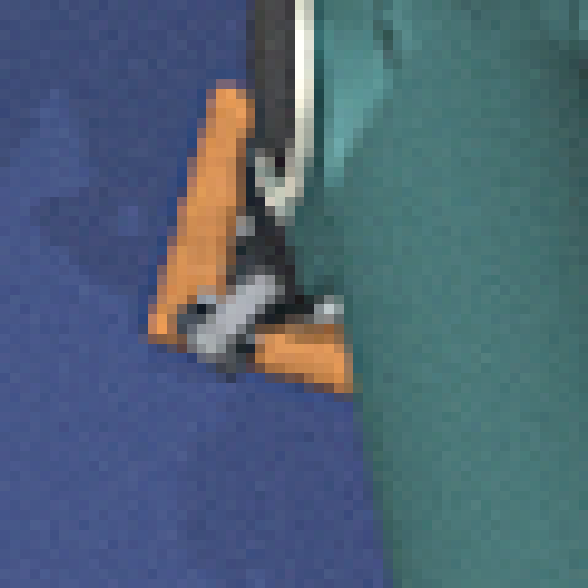

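move_arm(
  hand=[42,42,42,42],
  slide=[
    [0,0,0],
    [0,0,0],
    [0,0,0],
    [0,0,0],
  ],
  turn=[0,0,0,0],
)

```text
t: 5.25
tool_pos: [643.2, -160.6, 31.1]
orientation: [[0.707, 0.707, 0.001], [0.707, -0.707, -0.0], [0.001, 0.001, -1.0]]
ft_force: [0.5, -0.3, -0.5]
grip_width: 46.5
```

```bash
python3 - <<'E'
from h import *
n='scene';a=robot.get_image(n)[:,:,::-1];cv2.imwrite(f'pics/{n}7.png',a)
x,y,w,h=(255,265,60,60);z=cv2.resize(a[y:y+h,x:x+w],None,fx=10,fy=10,interpolation=cv2.INTER_NEAREST)
s=robot.get_state();p=s['tool_pos'];print(s['t'],p,s['ft_force'],s['grip_width'])
t=np.linspace(0,2*np.pi,90)
def circ(c,r,zz,col):
    q=proj(n,np.c_[c[0]+r*np.cos(t),c[1]+r*np.sin(t),0*t+zz]);q=((q-[x,y]+.5)*10).astype(np.int32)
    cv2.polylines(z,[q],True,col,1)
circ(p,25,p[2],(0,255,255));circ(p,25,p[2]+17,(0,255,255))
for c,col in(((644.2,-160.1),(0,0,255)),((641.8,-159.7),(255,0,255))): circ(c,27,20,col)
cv2.imwrite('pics/s7z.png',z)
E
```

```text
5.3 [ 643.1236141  -160.44035432   30.9613668 ] [-0.23565242  0.25642972  0.27941829] 46.62687944293388
```

View pics/s7z.png

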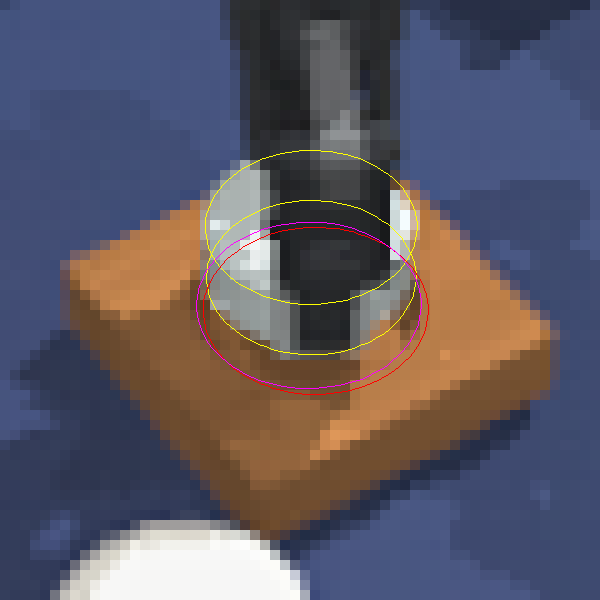

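move_arm(
  hand=[42,42,42,42,42],
  slide=[
    [0,0,8],
    [0,0,12],
    [0,0,13],
    [0,0,13],
    [0,0,13],
  ],
  turn=[0,0,0,0,0],
)

```text
t: 5.72
tool_pos: [642.8, -160.2, 17.8]
orientation: [[0.707, 0.707, -0.001], [0.707, -0.707, -0.0], [-0.001, -0.0, -1.0]]
ft_force: [-3.1, 0.3, 6.9]
grip_width: 46.6
```

move_arm(
  hand=[42,42,42],
  slide=[
    [0,0,2],
    [0,0,2],
    [0,0,2],
  ],
  turn=[0,0,0],
)

```text
t: 5.97
tool_pos: [642.9, -160.1, 17.6]
orientation: [[0.707, 0.707, -0.001], [0.707, -0.707, -0.001], [-0.001, 0.0, -1.0]]
ft_force: [-7.8, 1.0, 19.5]
grip_width: 46.8
```

```bash
python3 - <<'E'
from h import *
n='scene';a=robot.get_image(n)[:,:,::-1];cv2.imwrite(f'pics/{n}8.png',a)
x,y,w,h=(255,265,60,60);z=cv2.resize(a[y:y+h,x:x+w],None,fx=10,fy=10,interpolation=cv2.INTER_NEAREST)
s=robot.get_state();p=s['tool_pos'];print(s['t'],p,s['ft_force'],s['torque'],s['grip_width'])
cv2.imwrite('pics/s8z.png',z)
E
```

```text
6.0167 [ 642.86870426 -160.15504673   17.66548807] [-7.51972875  0.97488028 19.0596282 ] [0.16224851 1.56896674 0.00624312] 46.74939174326429
```

View pics/s8z.png

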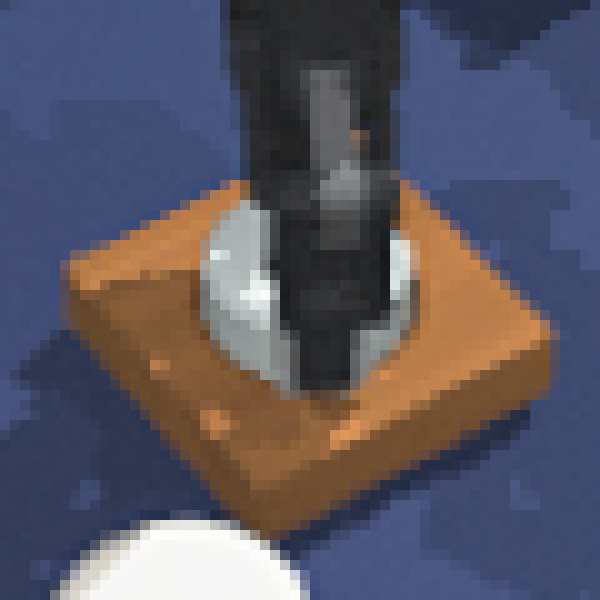

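move_arm(
  hand=[42,62,62,62,62],
  slide=[
    [0,0,-2],
    [0,0,-2],
    [0,0,-2],
    [0,0,-2],
    [0,0,-2],
  ],
  turn=[0,0,0,0,0],
)

```text
t: 6.43
tool_pos: [642.6, -159.9, 16.6]
orientation: [[0.707, 0.707, -0.001], [0.707, -0.707, 0.0], [-0.0, -0.001, -1.0]]
ft_force: [-0.2, -0.1, 0.0]
grip_width: 62.5
```

```bash
python3 - <<'E'
from h import *
n='scene';a=robot.get_image(n)[:,:,::-1];cv2.imwrite(f'pics/{n}9.png',a)
x,y,w,h=(255,265,60,60);z=cv2.resize(a[y:y+h,x:x+w],None,fx=10,fy=10,interpolation=cv2.INTER_NEAREST)
s=robot.get_state();p=s['tool_pos'];print(s['t'],p,s['ft_force'],s['torque'],s['grip_width'])
cv2.imwrite('pics/s9z.png',z)
E
```

```text
6.4833 [ 642.62448932 -159.90572918   16.63183565] [-0.0344753   0.08108368  0.23540721] [ 0.05794554 -0.01658478 -0.02832952] 61.95097328907428
```

View pics/s9z.png

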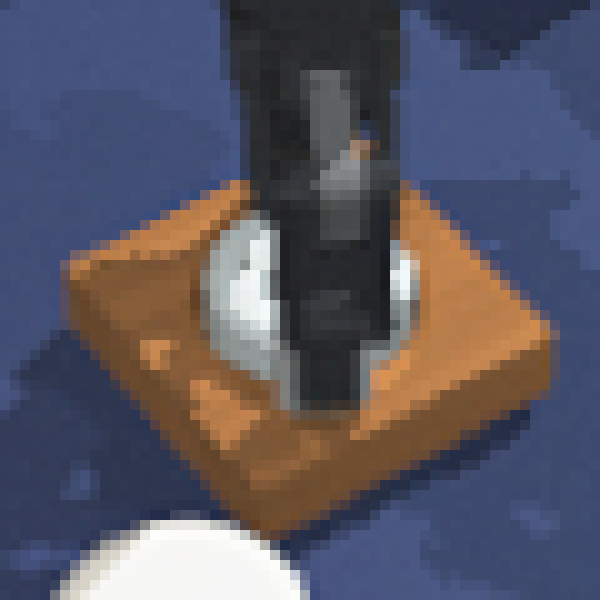

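move_arm(
  hand=[66,66,66,66,66,66,66],
  slide=[
    [0,0,-5],
    [0,0,-35],
    [0,0,-75],
    [0,0,-115],
    [0,0,-155],
    [-40,0,-180],
    [-80,0,-180],
  ],
  turn=[0,0,0,0,0,0,0],
)

```text
t: 7.07
tool_pos: [593.2, -211.8, 203.6]
orientation: [[0.702, 0.712, 0.012], [0.712, -0.702, -0.002], [0.007, 0.009, -1.0]]
ft_force: [1.4, -1.3, 0.8]
grip_width: 66.3
```

```bash
python3 - <<'E'
from h import *
for n,c in(('top',(310,145,60,60)),('scene',(255,265,60,60))):
    a=robot.get_image(n)[:,:,::-1];cv2.imwrite(f'pics/{n}10.png',a)
    x,y,w,h=c;z=cv2.resize(a[y:y+h,x:x+w],None,fx=10,fy=10,interpolation=cv2.INTER_NEAREST)
    cv2.imwrite(f'pics/{n}10z.png',z)
s=robot.get_state();print(s['t'],s['tool_pos'])
E
```

```text
7.1667 [ 584.81733726 -221.99657732  199.18036459]
```

View pics/scene10z.png

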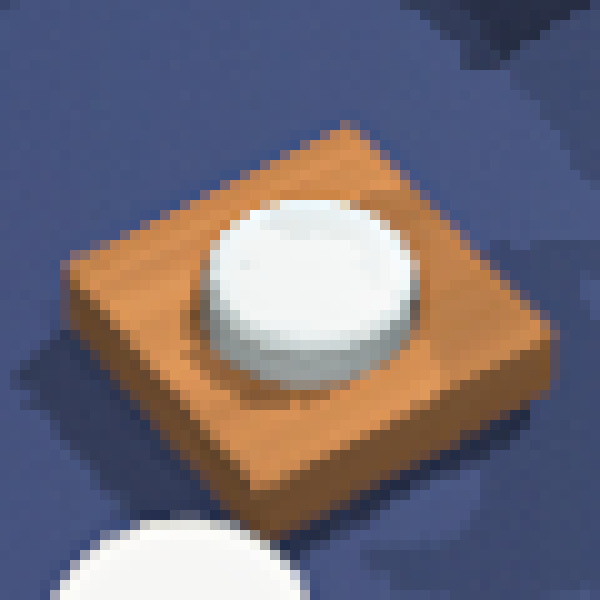

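View pics/top10z.png

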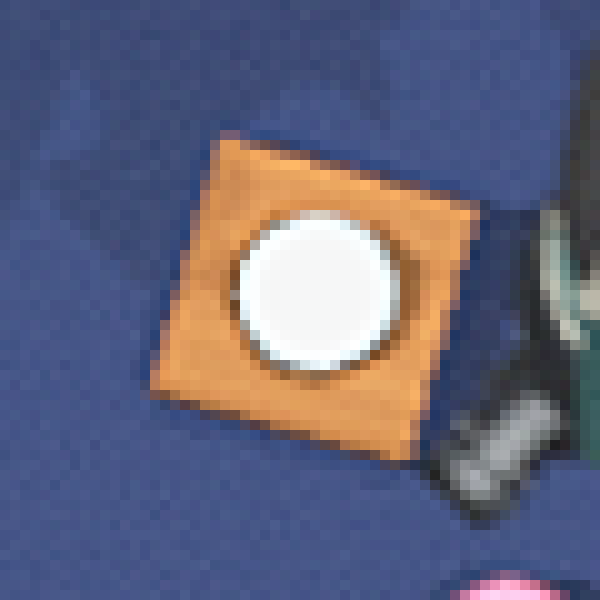

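```bash
python3 - <<'E'
from h import *
t=np.linspace(0,2*np.pi,180)
a=cv2.imread('pics/scene10.png');hsv=cv2.cvtColor(a,cv2.COLOR_BGR2HSV).astype(int)
c=blob((hsv[...,1]<90)&(hsv[...,2]>90),(286,294));print(cv2.boundingRect(c))
a=cv2.imread('pics/top10.png');hsv=cv2.cvtColor(a,cv2.COLOR_BGR2HSV).astype(int)
c=blob((hsv[...,1]<90)&(hsv[...,2]>90),(341,174));M=cv2.moments(c);u=(M['m10']/M['m00'],M['m01']/M['m00']);print(u,onz('top',u,30))
w=(hsv[...,0]>3)&(hsv[...,0]<25)&(hsv[...,1]>90)&(hsv[...,2]>40)
c=cv2.convexHull(blob(w,(341,174)));M=cv2.moments(c);u=(M['m10']/M['m00'],M['m01']/M['m00']);print(u,onz('top',u,10))
for r,z in((25,29),(22.5,33),(25,33),(25,37),(22.5,41)):
    q=proj('scene',np.c_[642.6+r*np.cos(t),-160+r*np.sin(t),0*t+z]);print(r,z,q.min(0).round(1),q.max(0).round(1))
E
```

```text
(275, 285, 22, 19)
(341.2723253757736, 173.7285587975243) [[ 643.3794552 -158.8226596   30.       ]]
(340.9219261337073, 174.48877980364657) [[ 644.02001283 -160.07609857   10.        ]]
25 29 [275.1 284.9] [296.1 300.3]
22.5 33 [276.1 284.5] [295.  298.4]
25 33 [275.1 283.8] [296.1 299.2]
25 37 [275.1 282.6] [296.1 298. ]
22.5 41 [276.1 282.1] [295.1 296. ]
```

```bash
python3 - <<'E'
from h import *
yaw=np.radians(-9.8);ex=np.array([np.cos(yaw),np.sin(yaw),0]);ey=np.array([-ex[1],ex[0],0])
L=np.array([537.3,193,0])
bar=[L+70*ex+s*ey*60+[0,0,150] for s in(-1,1)]
lid=[L+a*85*ex+b*110*ey+[0,0,108] for a,b in((-1,-1),(1,-1),(1,1),(-1,1))]
for n,(x,y,w,h) in(('top',(180,160,100,90)),('scene',(280,160,105,90))):
    a=cv2.imread(f'pics/{n}0.png');z=cv2.resize(a[y:y+h,x:x+w],None,fx=6.6,fy=6.6,interpolation=cv2.INTER_CUBIC)
    f=lambda P:((proj(n,P)-[x,y]+.5)*6.6).astype(np.int32)
    cv2.polylines(z,[f(lid)],True,(0,255,0),1);cv2.polylines(z,[f(bar)],False,(0,0,255),1)
    cv2.imwrite(f'pics/bar_{n}.png',z)
E
```

```text
(no output)
```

View pics/bar_top.png

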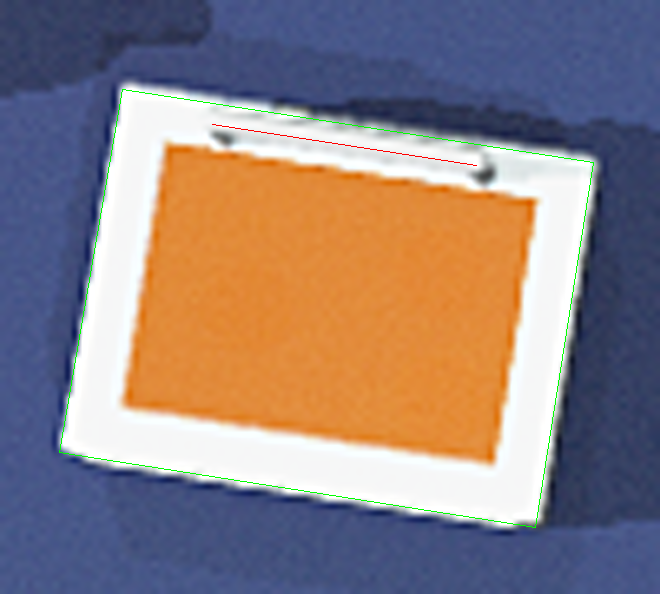

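View pics/bar_scene.png

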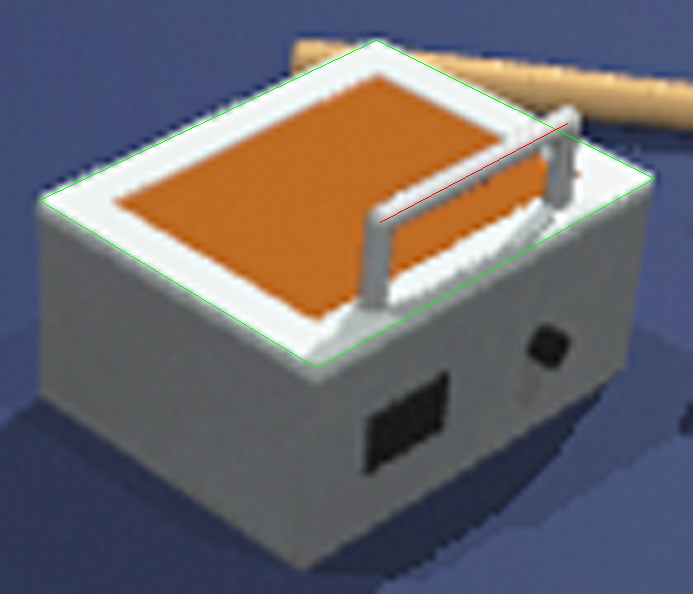

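move_arm(
  hand=[50,50,50,50,50,50,50,50,50,50],
  slide=[
    [25,-23,0],
    [53,-48,0],
    [81,-74,0],
    [109,-99,0],
    [137,-125,0],
    [165,-150,0],
    [193,-176,0],
    [221,-201,0],
    [249,-227,0],
    [275,-250,0],
  ],
  turn=[-4,-8,-12,-16,-20,-24,-28,-32,-35.2,-35.2],
)

```text
t: 8.0
tool_pos: [605.6, 159.2, 197.1]
orientation: [[0.167, 0.986, -0.0], [0.986, -0.167, 0.0], [0.0, -0.0, -1.0]]
ft_force: [0.5, 0.4, 0.2]
grip_width: 49.8
```

```bash
python3 - <<'E'
from h import *
s=robot.get_state();print(s['t'],s['tool_pos'],s['orientation'].round(4),s['joint_positions'].round(2))
E
```

```text
8.0 [605.63795024 159.18542217 197.06696889] [[ 1.672e-01  9.859e-01 -4.000e-04]
 [ 9.859e-01 -1.672e-01  3.000e-04]
 [ 3.000e-04 -5.000e-04 -1.000e+00]] [ 0.07  0.53 -0.52  1.67  0.29  1.03 -0.71]
```

move_arm(
  hand=[50,50,50,50],
  slide=[
    [0,0,0],
    [0,0,0],
    [0,0,0],
    [0,0,0],
  ],
  turn=[0,0,0,0],
)

```text
t: 8.33
tool_pos: [606.4, 154.9, 196.8]
orientation: [[0.172, 0.985, -0.0], [0.985, -0.172, -0.001], [-0.001, -0.0, -1.0]]
ft_force: [0.8, 0.0, 0.2]
grip_width: 50.3
```

move_arm(
  hand=[50,50,50,50,50,50],
  slide=[
    [20,-4,10],
    [26,-5,25],
    [26,-5,28],
    [26,-5,28],
    [26,-5,28],
    [26,-5,28],
  ],
  turn=[0,0,0,0,0,0],
)

```text
t: 8.83
tool_pos: [606.1, 182.2, 169.3]
orientation: [[0.171, 0.985, 0.0], [0.985, -0.171, -0.001], [-0.0, 0.0, -1.0]]
ft_force: [0.3, -0.4, 0.9]
grip_width: 49.7
```

```bash
python3 - <<'E'
from h import *
for n,(x,y,w,h) in(('top',(180,140,100,100)),('scene',(280,130,105,100))):
    a=robot.get_image(n)[:,:,::-1];cv2.imwrite(f'pics/{n}11.png',a)
    cv2.imwrite(f'pics/{n}11z.png',cv2.resize(a[y:y+h,x:x+w],None,fx=6,fy=6,interpolation=cv2.INTER_CUBIC))
s=robot.get_state();print(s['t'],s['tool_pos'])
E
```

```text
8.9333 [606.17024465 182.57082399 169.59472362]
```

View pics/scene11z.png

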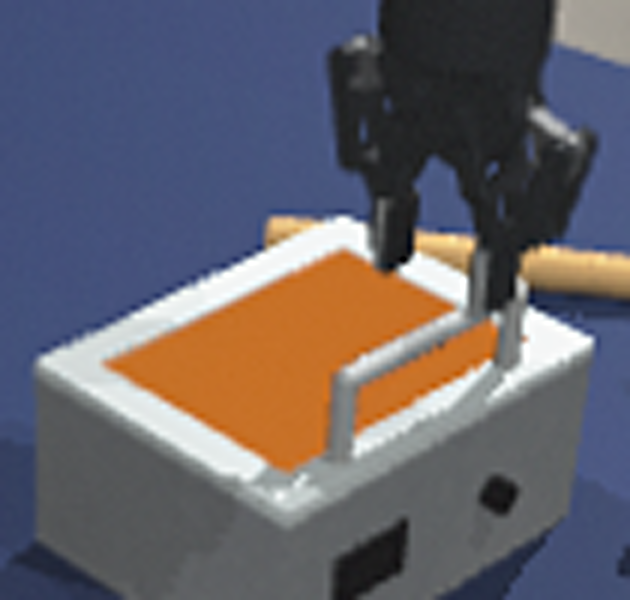

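View pics/top11z.png

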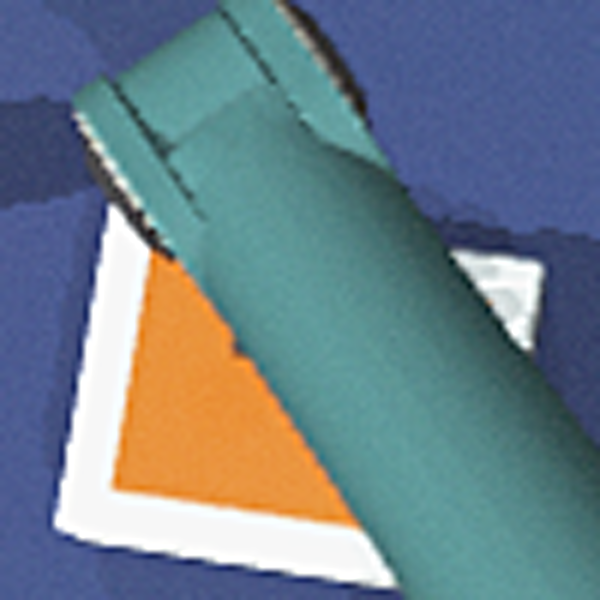

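move_arm(
  hand=[50,50,50,50,50],
  slide=[
    [-6,-3,5],
    [-6,-3,25],
    [-6,-3,38],
    [-6,-3,38],
    [-6,-3,38],
  ],
  turn=[0,0,0,0,0],
)

```text
t: 9.35
tool_pos: [601.0, 177.5, 130.2]
orientation: [[0.17, 0.985, -0.002], [0.985, -0.17, -0.001], [-0.001, -0.002, -1.0]]
ft_force: [0.2, 0.1, 0.4]
grip_width: 49.9
```

```bash
python3 - <<'E'
from h import *
for n,(x,y,w,h) in(('scene',(280,130,105,100)),):
    a=robot.get_image(n)[:,:,::-1];cv2.imwrite(f'pics/{n}12.png',a)
    cv2.imwrite(f'pics/{n}12z.png',cv2.resize(a[y:y+h,x:x+w],None,fx=6,fy=6,interpolation=cv2.INTER_CUBIC))
s=robot.get_state();print(s['t'],s['tool_pos'],s['ft_force'])
E
```

```text
9.4 [601.63742286 177.96565816 131.06505177] [ 0.96696744 -0.02041741 -0.74534883]
```

View pics/scene12z.png

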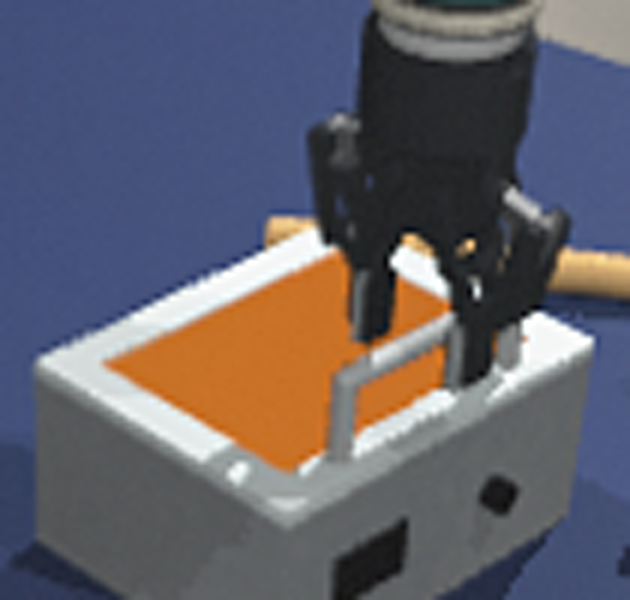

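move_arm(
  hand=[5,5,5,5,5,5,5],
  slide=[
    [0,0,0],
    [0,0,0],
    [0,0,0],
    [0,0,0],
    [0,0,0],
    [0,0,0],
    [0,0,0],
  ],
  turn=[0,0,0,0,0,0,0],
  squeeze=60,
)

```text
t: 9.98
tool_pos: [606.6, 177.5, 133.4]
orientation: [[0.171, 0.985, 0.01], [0.985, -0.171, 0.002], [0.003, 0.01, -1.0]]
ft_force: [9.4, -0.4, -0.2]
grip_width: 10.0
```

move_arm(
  hand=[5,5,5,5,5,5,5,5,5],
  slide=[
    [0,5,0],
    [0,3,-6],
    [0,0,-13.3],
    [0,-3,-20],
    [0,-6,-26.2],
    [0,-9.5,-32.5],
    [0,-13.2,-38.4],
    [0,-21.4,-50],
    [0,-21.4,-50],
  ],
  turn=[0,0,0,0,0,0,0,0,0],
)

```text
t: 10.73
tool_pos: [580.9, 181.9, 184.0]
orientation: [[0.169, 0.986, 0.004], [0.986, -0.169, -0.0], [0.0, 0.004, -1.0]]
ft_force: [5.2, -0.1, -0.8]
grip_width: 10.1
```

```bash
python3 - <<'E'
from h import *
for n,(x,y,w,h) in(('scene',(270,110,115,110)),):
    a=robot.get_image(n)[:,:,::-1];cv2.imwrite(f'pics/{n}13.png',a)
    cv2.imwrite(f'pics/{n}13z.png',cv2.resize(a[y:y+h,x:x+w],None,fx=5.4,fy=5.4,interpolation=cv2.INTER_CUBIC))
s=robot.get_state();print(s['t'],s['tool_pos'],s['ft_force'],s['grip_width'])
E
```

```text
10.7833 [581.49863397 181.71180195 183.12175824] [5.90916416 1.07078978 0.4437849 ] 9.74238287080203
```

View pics/scene13z.png

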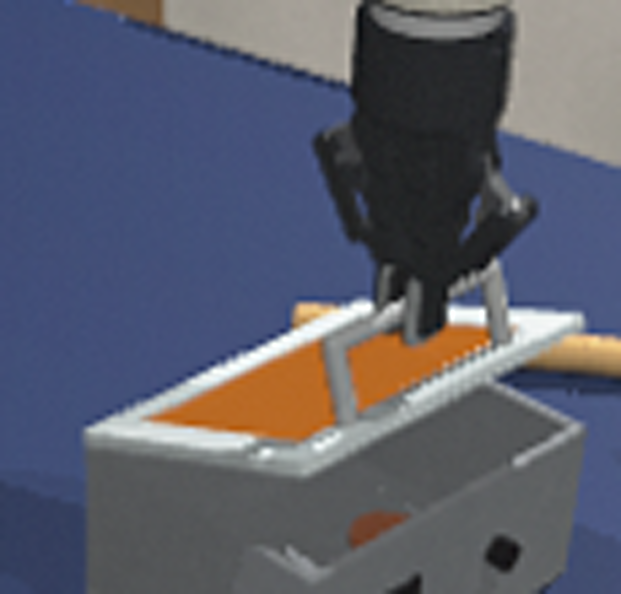

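move_arm(
  hand=[5,5,5,5,5,5,5,5,5],
  slide=[
    [0,-3,-6],
    [0,-8,-12],
    [0,-13,-17],
    [0,-18,-22],
    [0,-23,-26],
    [0,-29,-31],
    [0,-35,-35],
    [0,-41,-39],
    [0,-41,-39],
  ],
  turn=[0,0,0,0,0,0,0,0,0],
)

```text
t: 11.53
tool_pos: [541.9, 188.5, 222.1]
orientation: [[0.17, 0.985, 0.006], [0.985, -0.17, 0.0], [0.001, 0.006, -1.0]]
ft_force: [7.3, 1.5, 3.0]
grip_width: 9.8
```

move_arm(
  hand=[5,5,5,5],
  slide=[
    [0,-6,-3],
    [0,-11,-6],
    [0,-11,-6],
    [0,-11,-6],
  ],
  turn=[0,0,0,0],
)

```text
t: 11.87
tool_pos: [532.4, 190.2, 228.2]
orientation: [[0.171, 0.985, 0.008], [0.985, -0.171, 0.001], [0.002, 0.007, -1.0]]
ft_force: [8.5, -0.6, 6.0]
grip_width: 9.8
```

```bash
python3 - <<'E'
from h import *
for n,(x,y,w,h) in(('scene',(250,70,135,130)),('top',(180,140,100,100))):
    a=robot.get_image(n)[:,:,::-1];cv2.imwrite(f'pics/{n}14.png',a)
    cv2.imwrite(f'pics/{n}14z.png',cv2.resize(a[y:y+h,x:x+w],None,fx=4.6,fy=4.6,interpolation=cv2.INTER_CUBIC))
s=robot.get_state();p=s['tool_pos'];print(s['t'],p,s['ft_force'],s['grip_width'])
ex=np.array([np.cos(np.radians(9.8)),-np.sin(np.radians(9.8))])
h=np.array([537.3,193])-85*ex
dx=(p[:2]-h)@ex;dz=p[2]+19-100
print(dx,dz,np.hypot(dx,dz),np.degrees(np.arctan2(dz,dx))-17.88)
E
```

```text
11.9667 [532.58599812 190.15377671 228.11805595] [ 8.65478168 -1.8889721   6.5496351 ] 9.728494654960032
80.8392395555488 147.11805594500913 167.86513943329103 43.33184324990697
```

View pics/scene14z.png

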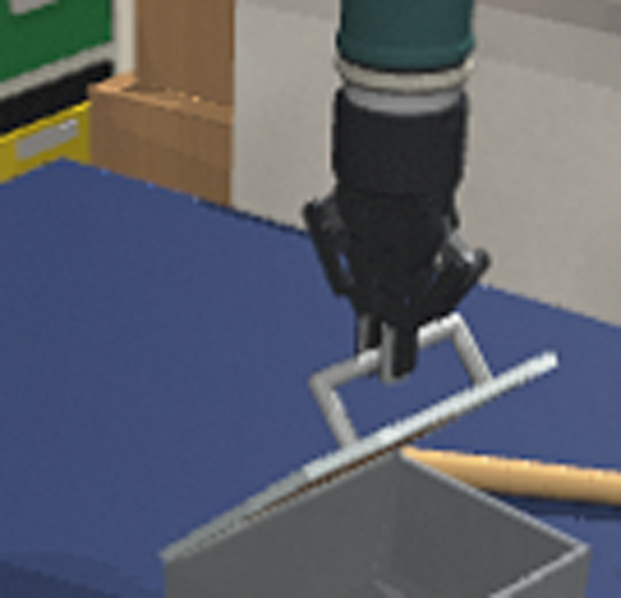

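```bash
cat > ov.py <<'E'
from h import *
import sys
def run(src,out):
    n='scene';x,y,w,h=(270,130,110,90);a=cv2.imread(src);z=cv2.resize(a[y:y+h,x:x+w],None,fx=6.6,fy=6.6,interpolation=cv2.INTER_CUBIC)
    yaw=np.radians(-9.8);ex=np.array([np.cos(yaw),np.sin(yaw),0]);ey=np.array([-ex[1],ex[0],0]);ez=np.array([0,0,1.])
    H=np.array([537.3,193,100])-85*ex
    for th,col in((40,(0,0,255)),(45,(0,255,0)),(50,(255,0,255))):
        t=np.radians(th);px=ex*np.cos(t)+ez*np.sin(t);pz=-ex*np.sin(t)+ez*np.cos(t)
        f=lambda P:((proj(n,P)-[x,y]+.5)*6.6).astype(np.int32)
        cv2.polylines(z,[f([H+u*px+v*ey+8*pz for u,v in((0,-110),(170,-110),(170,110),(0,110))])],True,col,1)
        cv2.polylines(z,[f([H+155*px+v*ey+50*pz for v in(-60,60)])],False,col,1)
        print(th,proj(n,[H+170*px+110*ey+8*pz,H+170*px-110*ey+8*pz,H+155*px-60*ey+50*pz,H+155*px+60*ey+50*pz]).round(1).tolist())
    cv2.imwrite(out,z)
run(sys.argv[1],sys.argv[2])
E
python3 ov.py pics/scene14.png pics/ov14.png
```

```text
40 [[370.9, 149.0], [317.4, 174.3], [320.7, 155.4], [350.1, 142.5]]
45 [[368.5, 144.5], [314.7, 169.2], [317.5, 151.5], [347.1, 138.8]]
50 [[365.7, 140.2], [311.7, 164.4], [314.3, 147.9], [343.9, 135.5]]
```

View pics/ov14.png

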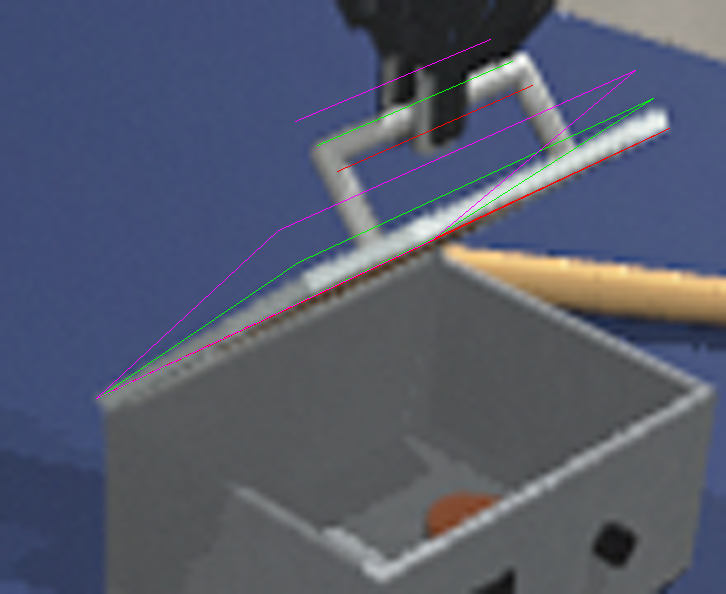

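move_arm(
  hand=[5,5,5,5,5,5,5,5],
  slide=[
    [0,-1,-2],
    [0,-2,-4],
    [0,-3,-5],
    [0,-3,-5],
    [0,-3,-5],
    [0,-3,-5],
    [0,-3,-5],
    [0,-3,-5],
  ],
  turn=[0,0,0,0,0,0,0,0],
)

```text
t: 12.63
tool_pos: [527.1, 191.1, 231.5]
orientation: [[0.17, 0.985, 0.002], [0.985, -0.17, 0.0], [0.001, 0.002, -1.0]]
ft_force: [5.9, 0.1, 3.9]
grip_width: 9.8
```

```bash
python3 - <<'E'
from h import *
for n in('scene','top'):
    a=robot.get_image(n)[:,:,::-1];cv2.imwrite(f'pics/{n}15.png',a)
s=robot.get_state();p=s['tool_pos'];print(s['t'],p,s['ft_force'],s['grip_width'],abs(s['qvel']).max())
ex=np.array([np.cos(np.radians(9.8)),-np.sin(np.radians(9.8))])
h=np.array([537.3,193])-85*ex
dx=(p[:2]-h)@ex;dz=p[2]+19-100
print(dx,dz,np.hypot(dx,dz),np.degrees(np.arctan2(dz,dx))-17.88)
E
python3 ov.py pics/scene15.png pics/ov15.png
```

```text
12.7333 [527.09524403 191.0641702  231.48260923] [5.21611938 0.93481153 3.91165423] 9.534574636134584 0.003068762427261174
75.27364949014472 150.48260923282507 168.25913939243924 45.545097502958484
40 [[370.9, 149.0], [317.4, 174.3], [320.7, 155.4], [350.1, 142.5]]
45 [[368.5, 144.5], [314.7, 169.2], [317.5, 151.5], [347.1, 138.8]]
50 [[365.7, 140.2], [311.7, 164.4], [314.3, 147.9], [343.9, 135.5]]
```

View pics/ov15.png

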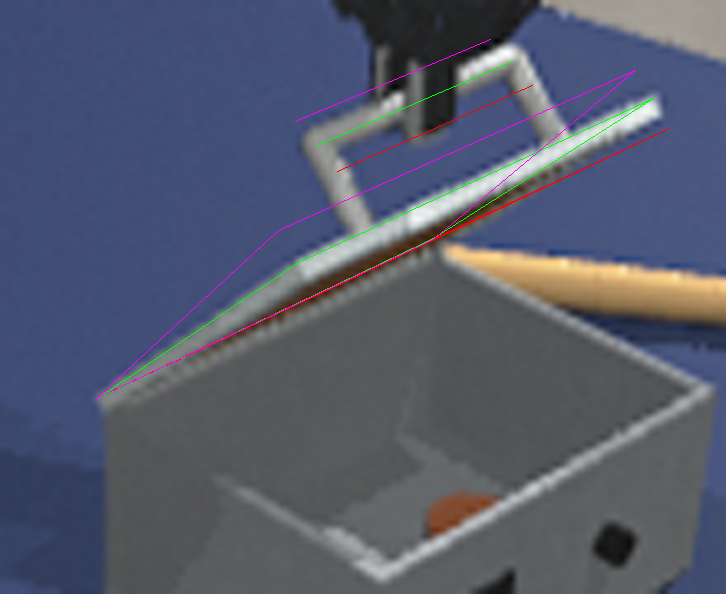

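View pics/scene15.png

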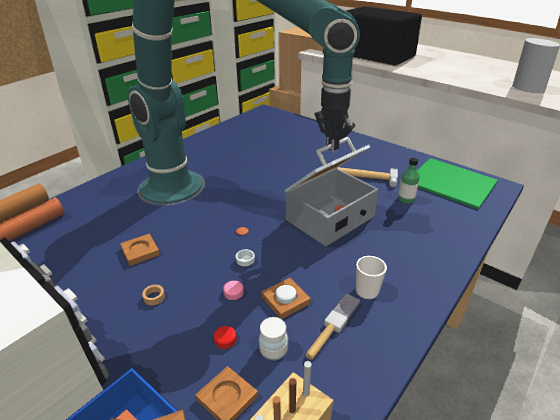

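View pics/top15.png

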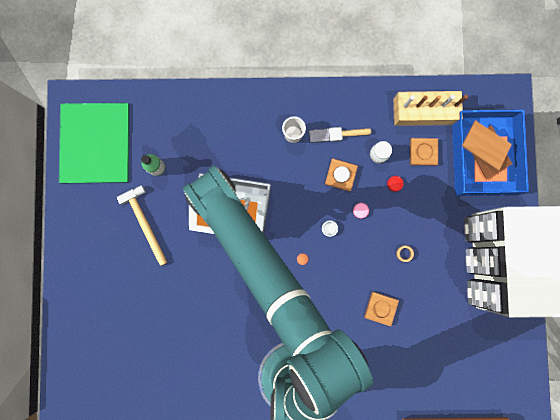

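```bash
python3 - <<'E'
from cell import robot
print(robot.sign_off());s=robot.get_state();print(s['t'],s['tool_pos'],s['ft_force'],s['grip_width'])
E
```

```text
the job is handed in; nothing more can be done
None
the job is handed in; nothing more can be done
```

The cap is in the pocket of the leftmost block, rim down and let go. The lid is held open at about 45° by the fingers on its handle. I handed the job in at about 12.7 s; no verdict was reported.

- **Cap:** After letting go, the cap lay about 1.4 mm from the block's centre in the top view. Its upper edge in the scene picture was at row 285, where a seated cap should be at about 284.5 and an unseated one at about 282.
- **Placing the cap:** My first grip was too high, on the rounded edge, so I gripped again 4 mm lower. As a result the fingertips, as far as I could tell, met the block's top before the cap was fully down. I let go there, and it dropped the rest of the way.
- **Lid:** The lid outline in the last scene picture lies on the 45° line, and the arm position gives about 45.5°. The arm was still, and the wrist force was about 6.5 N.
- **Disagreements:** The gripper's width reading was about 2–3 mm too low on both the cap and the bar. The bar came out about 5 mm farther from the hinge than its stated size. A first check of the lid gave about 43° from both the picture and the arm, so I raised it slightly.
- **Other things:** In the last pictures everything else looks to be where it was; I checked this only by eye.

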